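# Put the microscope objectives away in their tray

### The arm

A 6-joint arm with a two-finger parallel gripper is mounted at the origin on the work surface. World frame = base frame: x ahead of the robot, y to its left, z up, the work surface at z = 0. Lengths are in m, angles in degrees, forces in N, time in s.
With the tool pointing down it reaches from about 0.35 to 1 m from the base axis. Payload 7.1 kg.
Tool frame: the origin (TCP) lies at the very end of the fingers, on their centre line; the grasp point (between the pads) lies 19 mm behind it; z points along the fingers, y is the line along which they close (so a half turn about z gives the same grasp; the last joint's range is limited). The gripper opens to 85 mm and grips with 20 to 120 N. Pads are 22 mm wide; open, the fingers measure 114 mm over their backs; the gripper's body (76 mm by 85 mm) begins 54 mm behind the grasp point. The pads swing forward as they close: fully open they stand 13 mm farther back than shut.
Start: joints at [-74.828, 24.242, 93.386, -0, 62.372, -1.089], TCP at [0.175, -0.6, 0.205] pointing down, gripper open.
Joint ranges: [-172.04, 172.04], [-51.8, 120.97], [4.93, 147.93], [-75.15, 255.16], [6.16, 154.13], [-145.62, 145.62]. Speed limits (degrees/s): [136.94, 136.94, 172.46, 180, 180, 180].

### API

Orientations are given as [roll, pitch, yaw] about the fixed x, y, z axes, in that order (R = Rz(yaw) Ry(pitch) Rx(roll)).
In Python, from rig import bot, imaging gives the robot as it stands. The module is installed in compiled form; this text tells all that it offers.
- The arm moves only by the tool arm_command, never from a script. Its argument "moves" is a list that holds one entry, the list of rows, each a list of 5 numbers: the opening, from -1 (shut) to 1 (fully open), then the shift along the tool's x, y, z normalised to -1 to 1, where 1 is 0.1 m, then the turn about the tool's z normalised to -1 to 1, where 1 is pi rad. A call has 1 to 12 rows; each row shifts and turns the commanded pose from where the row before left it, along the tool's axes as they then stand; what a row does not reach is not made up. A row lasts 1/8 s, in which the tool goes at most 62.5 mm and 10.7 degrees, less where a joint would pass 70% of its speed; a pose out of reach is approached as far as the arm can. A call with a number of a shift or a turn outside -1 to 1 is refused whole. A call with a gripper value outside its range is refused whole. The fingers move at their own pace and stop on an object; the grip force is fixed at half the most. Time passes only in rows, so rows that do not move let the fingers close. It gives the time, the measured TCP pose, the force, the opening and the grip force at its end, in the units of the state.
- bot.observe(): the state, without advancing time (a new reading comes with each control period).
- imaging.snapshot(name): name is "scene" or "top"; returns the picture (480x640x3 uint8, blue, green, red); there is no depth.
- imaging.camera_model(name): a dict with "K" (3x3 intrinsics, pixels), "k1" (the pictures are not rectified: a ray, as slopes to the right and down, at radius r is drawn at 1 + k1 r^2 times it, then the intrinsics apply), "R" (3x3) and "t" (3): a world point X has camera coordinates R X + t. Camera axes: x right, y down, z forward; pixel columns grow to the right and rows downward; lengths in m; the calibration is good to about 2 mm. A picture is of the moment at which its call begins. camera_model takes no time and is no camera call.
- bot.close_job(): hands the job in; it is judged then, once.
The state is a dict: "time": time; "joint_positions": joint angles; "qvel": joint speeds; "tau": joint torques, N m; "ee_pos": TCP position; "eef_rot": TCP orientation; "wrist_force": force on the tool from outside, world axes, zero at the start; "moment": the same for the moment, N m; "grip_width": opening from 0.0 (shut) to 1.0 (fully open); "gripper_force": force on a finger pad.
Only numpy, scipy, OpenCV 4.12 (cv2) and the standard library are available. Lean on these libraries where they do the work, as an engineer would, in place of code of your own. Each camera call takes 0.05 s, during which the arm holds its last target. There are 200 camera calls.

### The job

The microscope has been stripped for service: put its four objectives away in the storage tray, each upright, nose up, in the well made for its size (slimmest in the smallest well, widest in the largest). Lower them in and let go gently, never drop or topple one, and leave the eyepiece and the camera adapter standing where they are.

Things in the scene. Friction and masses are not known exactly. Their poses are not given: they have to be found in the camera images.
- objective_slim_center (a point): the slim microscope objective: a round steel lens barrel, slimmest, with a short pointed nose; it stands upright on its thread end, nose up, loose on the bench. Barrel diameter 22 mm, straight from the base up to 45 mm, where the nose begins; whole height 56 mm. The point is its centre, 28 mm above its base; z is its long axis, pointing up to the nose. Under 0.65 kg.
- objective_medium_center (a point): the medium microscope objective: a round steel lens barrel, with a long stepped, pointed nose about 23 mm wide; it stands upright on its thread end, nose up, loose on the bench. Barrel diameter 31 mm, straight from the base up to 50 mm, where the nose begins; whole height 66 mm. The point is its centre, 33 mm above its base; z is its long axis, pointing up to the nose. Under 0.65 kg.
- objective_broad_center (a point): the broad microscope objective: a round steel lens barrel, squat and broad, with a short stepped nose 33 mm wide; it stands upright on its thread end, nose up, loose on the bench. Barrel diameter 42 mm, straight from the base up to 46 mm, where the nose begins; whole height 56 mm. The point is its centre, 28 mm above its base; z is its long axis, pointing up to the nose. Under 0.65 kg.
- objective_large_center (a point): the large microscope objective: a round steel lens barrel, tallest and widest, with a wide blunt nose 46 mm wide and a big front lens; it stands upright on its thread end, nose up, loose on the bench. Barrel diameter 54 mm, straight from the base up to 56 mm, where the nose begins; whole height 76 mm. The point is its centre, 38 mm above its base; z is its long axis, pointing up to the nose. Under 0.65 kg.
- insert_slim_well (a point): the smallest of four round wells, for the slim objective: 33 mm across, 8 mm deep, blue floor, in a fixed grey insert 76 mm square. The point is the centre of its floor, 10 mm above the bench; x, y along the tray's sides. The four inserts lie two by two, 79 mm apart, in a fixed black tray 166 mm square; inserts and tray walls end level, 18 mm above the bench.
- insert_medium_well (a point): the second smallest of four round wells, for the medium objective: 42 mm across, 8 mm deep, blue floor, in a fixed grey insert 76 mm square. The point is the centre of its floor, 10 mm above the bench; x, y along the tray's sides. The four inserts lie two by two, 79 mm apart, in a fixed black tray 166 mm square; inserts and tray walls end level, 18 mm above the bench.
- insert_broad_well (a point): the second largest of four round wells, for the broad objective: 53 mm across, 8 mm deep, blue floor, in a fixed grey insert 76 mm square. The point is the centre of its floor, 10 mm above the bench; x, y along the tray's sides. The four inserts lie two by two, 79 mm apart, in a fixed black tray 166 mm square; inserts and tray walls end level, 18 mm above the bench.
- insert_large_well (a point): the largest of four round wells, for the large objective: 65 mm across, 8 mm deep, blue floor, in a fixed grey insert 76 mm square. The point is the centre of its floor, 10 mm above the bench; x, y along the tray's sides. The four inserts lie two by two, 79 mm apart, in a fixed black tray 166 mm square; inserts and tray walls end level, 18 mm above the bench.
- eyepiece_center (a point): an eyepiece: not an objective. Steel tube 30 mm in diameter below, 38 mm wide head above with a black rubber eyecup and a wide lens, 57 mm tall, standing upright and loose. The point is its centre, 28.5 mm above its base; z up. It stays where it is.
- camera_adapter_center (a point): a camera adapter: not an objective. Aluminium tube 42 mm in diameter up to 34 mm with an open ring 31 mm wide on top and a small black clamp screw standing 7 mm out at the side, 56 mm tall, standing upright and loose. The point is its centre, 28 mm above its base; z up. It stays where it is.

How it is judged (in metres and radians):
At the end, for the whole second after the job is handed in: Each of the four objectives stands upright (within 0.1 rad) on the floor of its own well (centre within 9 mm of the well's centre line, height within 3 to 4 mm), released and at rest; the eyepiece and the camera adapter stand within 15 mm of where they were (horizontal distance between objective_slim_center and insert_slim_well below 0.009 m and z of objective_slim_center in the frame of insert_slim_well between 0.024 and 0.031 m and angle between each of objective_slim_center, objective_medium_center, objective_broad_center, objective_large_center's own z axis and vertical below 0.1 rad and linear speed of each of objective_slim, objective_medium, objective_broad, objective_large below 0.02 m/s and horizontal distance between objective_medium_center and insert_medium_well below 0.009 m and z of objective_medium_center in the frame of insert_medium_well between 0.029 and 0.036 m and horizontal distance between objective_broad_center and insert_broad_well below 0.009 m and z of objective_broad_center in the frame of insert_broad_well between 0.024 and 0.031 m and horizontal distance between objective_large_center and insert_large_well below 0.009 m and z of objective_large_center in the frame of insert_large_well between 0.034 and 0.041 m and distance of each of eyepiece_center, camera_adapter_center from where it was at the start of the episode below 0.015 m and angle between each of eyepiece_center, camera_adapter_center's own z axis and vertical below 0.15 rad); the robot touches nothing.
It fails at once if an objective is dropped, thrown or knocked over (faster than 0.45 m/s with no finger on it, as after a fall of about 10 mm, or tilted by more than 1 rad) ((linear speed of objective_slim above 0.45 m/s and contact force between objective_slim and the fingers below 0.05 N) or (linear speed of objective_medium above 0.45 m/s and contact force between objective_medium and the fingers below 0.05 N) or (linear speed of objective_broad above 0.45 m/s and contact force between objective_broad and the fingers below 0.05 N) or (linear speed of objective_large above 0.45 m/s and contact force between objective_large and the fingers below 0.05 N) or angle between any of objective_slim_center, objective_medium_center, objective_broad_center, objective_large_center's own z axis and vertical above 1 rad).
It fails at once if the eyepiece is moved by more than 15 mm (distance of eyepiece_center from where it was at the start of the episode above 0.015 m).
It fails at once if the camera adapter is moved by more than 15 mm (distance of camera_adapter_center from where it was at the start of the episode above 0.015 m).
It also fails if it takes over 99 s, if anything falls off the work surface, if the arm or the gripper's body presses on something with over 40 N, if the wrist force passes 120 N, or if a joint passes its speed limit or range.

## Working session

There is one attempt and no reset: what is moved stays moved. The work goes in short steps, Python scripts to look and compute and a tool call to move; the robot and the scene stay as the last step left them, time stands still between calls to the robot, and variables do not carry over. Pictures are saved under pics/ and viewed, at most 14 in all, crops included, and the job is handed in when it is done.

Besides the shell and the picture viewer there is one more tool, called after ">>>" in YAML: its name, and indented under it one key for each argument. arm_command: Moves the arm, as the interface text tells. Its arguments: {"type":"object","properties":{"moves":{"type":"array","items":{"type":"array","items":{"type":"array","items":{"type":"number","minimum":-1,"maximum":1}}}}},"required":["moves"]}

```bash
mkdir -p pics; python3 - <<'E'
from rig import bot, imaging
import cv2
for n in("scene","top"):
    cv2.imwrite(f"pics/{n}0.png",imaging.snapshot(n)); m=imaging.camera_model(n); print(n,m)
print(bot.observe())
E
```

```text
scene {'K': array([[540.05960036,   0.        , 316.30114235],
       [  0.        , 540.05960036, 233.20980157],
       [  0.        ,   0.        ,   1.        ]]), 'k1': -0.04467704818343398, 'R': array([[-0.65788359,  0.75303926, -0.01100282],
       [ 0.4973513 ,  0.42344143, -0.75719155],
       [-0.56553591, -0.50361616, -0.65310022]]), 't': array([ 0.35413567, -0.22150028,  1.22041662])}
top {'K': array([[442.78272656,   0.        , 322.27891659],
       [  0.        , 442.78272656, 237.08238513],
       [  0.        ,   0.        ,   1.        ]]), 'k1': -0.04037818098264832, 'R': array([[-7.70659159e-04, -9.99995479e-01,  2.90640993e-03],
       [-9.86799813e-01,  2.89810300e-04, -1.61944576e-01],
       [ 1.61943001e-01, -2.99284885e-03, -9.86795575e-01]]), 't': array([0.01131515, 0.54579331, 0.85920806])}
{'time': 0.1, 'joint_positions': array([-7.48294496e+01,  2.42813768e+01,  9.34283097e+01, -1.83508716e-04,
        6.23721303e+01, -1.08932795e+00]), 'qvel': array([-0.04143341, -0.0120977 , -0.09754187,  0.09125998, -0.08585667,
        0.03168697]), 'tau': array([ 3.93108749e-04, -5.58426511e+01, -2.82446212e+01, -1.89075286e-05,
        3.01940599e-03, -4.95822221e-06]), 'ee_pos': array([ 0.17487044, -0.59947056,  0.20440041]), 'eef_rot': array([-1.79918195e+02, -1.39300205e-03,  1.62599626e+01]), 'wrist_force': array([ 0.12868403, -0.05939138, -0.84073149]), 'moment': array([-0.00665834,  0.04087118, -0.02625991]), 'gripper_force': 0.0, 'grip_width': 1.0010473319456243}
```

View pics/scene0.png

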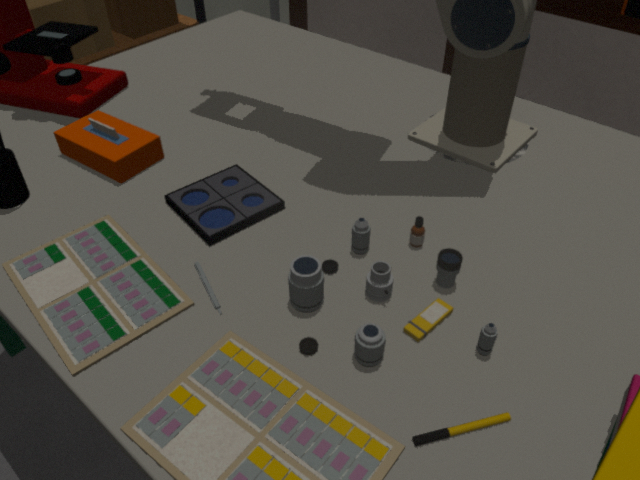

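View pics/top0.png

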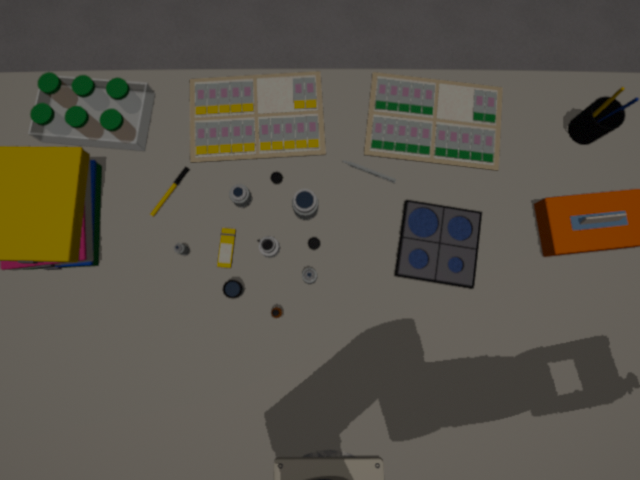

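The scene view shows large (306,283), broad (370,343), medium (361,235) and slim (487,338). The adapter is at (379,280), the eyepiece at (449,267) and the tray at (225,200). In the top view: large (305,202), broad (239,194), medium (309,273), slim (181,248), adapter (269,246), eyepiece (232,289), tray (439,244).

```bash
cat > h.py <<'E'
import cv2, numpy as np
from rig import bot, imaging
M={n:imaging.camera_model(n) for n in("scene","top")}
def ray(n,u):
    m=M[n]; d=np.array([m["k1"],0,0,0,0.])
    D=np.array([m["k1"],0,0,0])
    p=cv2.undistortPoints(np.array([[u]],float),m["K"],D)[0,0]
    R=m["R"]; return -R.T@m["t"], R.T@np.array([p[0],p[1],1])
def plane(n,u,z):
    o,d=ray(n,u); return (o+d*(z-o[2])/d[2])[:2]
def proj(n,X):
    m=M[n]; return cv2.projectPoints(np.array([X],float),cv2.Rodrigues(m["R"])[0],m["t"],m["K"],np.array([m["k1"],0,0,0]))[0].reshape(-1,2)[0]
E
python3 - <<'E'
from h import *
t=cv2.imread("pics/top0.png"); s=cv2.imread("pics/scene0.png")
g=lambda c:cv2.convertScaleAbs(c,alpha=1.5)
cv2.imwrite("pics/c1.png",cv2.resize(g(t[170:320,160:360]),None,fx=4,fy=4,interpolation=cv2.INTER_CUBIC))
cv2.imwrite("pics/c2.png",cv2.resize(g(s[205:370,285:505]),None,fx=3.5,fy=3.5,interpolation=cv2.INTER_CUBIC))
# wells
hsv=cv2.cvtColor(t,cv2.COLOR_BGR2HSV); sub=np.zeros(t.shape[:2],np.uint8)
mk=cv2.inRange(hsv,(105,90,30),(130,255,255)); sub[190:300,390:490]=mk[190:300,390:490]
for c in cv2.findContours(sub,0,2)[0]:
    if cv2.contourArea(c)>50:
        e=cv2.fitEllipse(c); print("well",np.round(e[0],1),np.round(e[1],1),plane("top",e[0],.01).round(4))
gr=cv2.cvtColor(t,cv2.COLOR_BGR2GRAY); sub[:]=0; sub[190:300,385:495]=(gr[190:300,385:495]<80)*255
c=max(cv2.findContours(sub,0,2)[0],key=cv2.contourArea)
b=cv2.boxPoints(cv2.minAreaRect(c)); P=np.array([plane("top",p,.018) for p in b]); print(P.round(4),P.mean(0),np.linalg.norm(P-np.roll(P,1,0),axis=1))
for n,p,z in[("large",(305,202),.076),("broad",(239,194),.056),("med",(309,273),.066),("slim",(181,248),.056),("adapt",(269,246),.056),("eye",(232,289),.057)]: print(n,plane("top",p,z).round(3))
E
```

```text
well [455.2 264.3] [13.8 14.6] [ 0.4932 -0.2693]
well [418.  258.4] [18.3 18.9] [ 0.5058 -0.191 ]
well [459.4 227.9] [22.3 23.8] [ 0.5713 -0.2821]
well [422.7 221.9] [27.9 29.3] [ 0.5843 -0.2038]
[[ 0.4672 -0.1323]
 [ 0.634  -0.1631]
 [ 0.6059 -0.3384]
 [ 0.4399 -0.3026]] [ 0.53674482 -0.23409052] [0.17244413 0.16968971 0.17760692 0.1698503 ]
large [0.612 0.046]
broad [0.633 0.182]
med [0.471 0.037]
slim [0.522 0.295]
adapt [0.526 0.118]
eye [0.44 0.19]
```

View pics/c1.png

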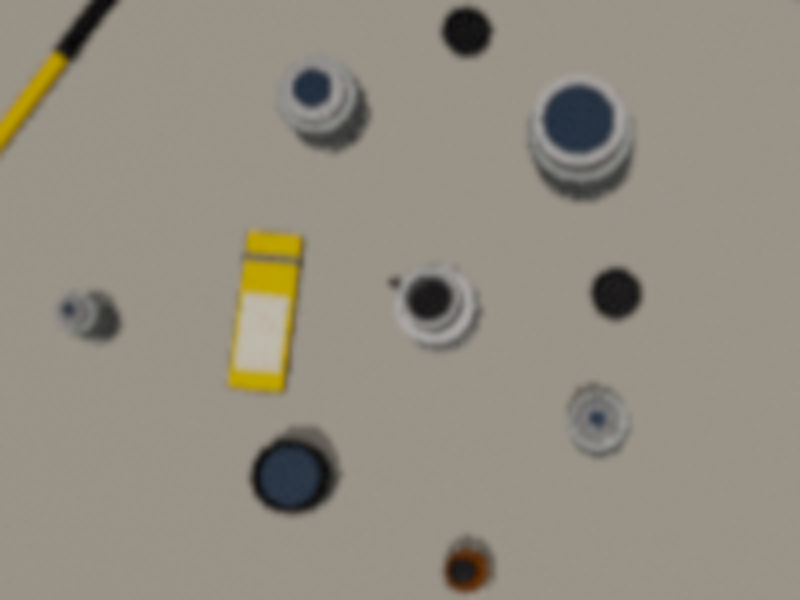

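View pics/c2.png

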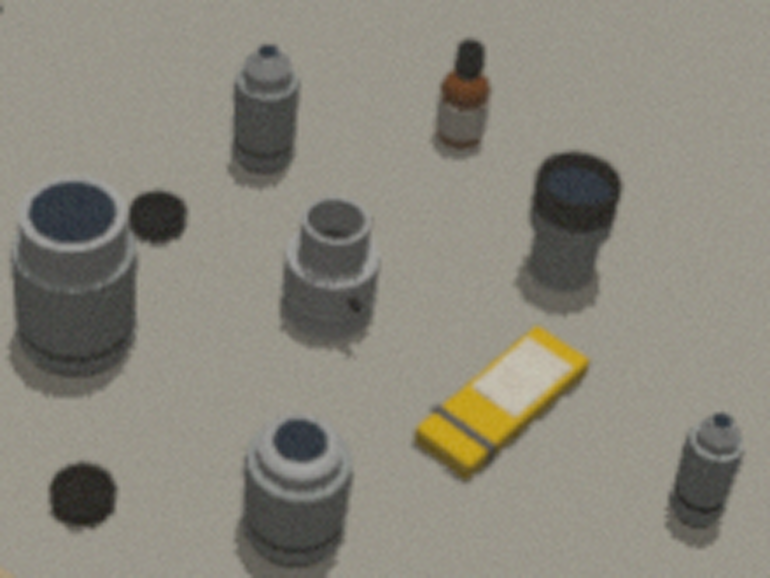

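The crops show dark blue lens discs on each nose. In top pixels they are large (304,199), broad (238,192), medium (309,274.5), slim (177,247) and eyepiece (232,289). The adapter has a dark opening at (267,244), with its screw to the left (258,240). I'll triangulate the blue centres in both views.

```bash
python3 - <<'E'
from h import *
I={n:cv2.imread(f"pics/{n}0.png") for n in M}
def cent(n,p,w):
    im=I[n]; x,y=map(int,p); c=im[y-w:y+w+1,x-w:x+w+1].astype(int)
    m=((c[...,0]-c[...,2])>14).astype(np.uint8)
    k,l,st,ce=cv2.connectedComponentsWithStats(m)
    if k<2: return None,0
    i=1+np.argmax(st[1:,4]); return ce[i]+[x-w,y-w],st[i,4]
T={"large":((304,199),(306,265),.076,14),"broad":((238,192),(371,330),.056,9),"med":((309,274),(361,219),.066,6),"slim":((177,247),(491,325),.056,5),"eye":((232,289),(450,258),.057,12),
"wslim":((456,264),(230,182),.01,12),"wmed":((419,259),(252,200),.01,13),"wbroad":((460,228),(195,198),.01,16),"wlarge":((423,222),(216,217),.01,20)}
for k,(a,b,z,w) in T.items():
    (pa,na),(pb,nb)=cent("top",a,w),cent("scene",b,w)
    o1,d1=ray("top",pa); o2,d2=ray("scene",pb)
    s=np.linalg.lstsq(np.c_[d1,-d2],o2-o1,rcond=None)[0]; X=(o1+d1*s[0]+o2+d2*s[1])/2
    print(k,pa.round(1),na,pb.round(1),nb,"top",plane("top",pa,z).round(4),"scene",plane("scene",pb,z).round(4),"tri",X.round(4))
print("adapt",plane("top",(267.3,244.3),.056),plane("scene",(285+337/3.5,205+220/3.5),.056))
E
```

```text
Traceback (most recent call last):
  File "h.py", line 7, in ray
    p=cv2.undistortPoints(np.array([[u]],float),m["K"],D)[0,0]
      ~~~~~~~~~~~~~~~~~~~^^^^^^^^^^^^^^^^^^^^^^^^^^^^^^^^
cv2.error: OpenCV(4.12.0) /io/opencv/modules/calib3d/src/undistort.dispatch.cpp:538: error: (-215:Assertion failed) npoints >= 0 && src.isContinuous() && (depth == CV_32F || depth == CV_64F) in function 'undistortPoints'
```

```bash
python3 - <<'E'
from h import *
I={n:cv2.imread(f"pics/{n}0.png") for n in M}
def cent(n,p,w):
    x,y=map(int,p); c=I[n][y-w:y+w+1,x-w:x+w+1].astype(int)
    d=c[...,0]-c[...,2]; m=(d>max(3,d.max()*.55)).astype(np.uint8) if d.max()>3 else np.zeros(d.shape,np.uint8)
    k,l,st,ce=cv2.connectedComponentsWithStats(m)
    if k<2: return np.array(p,float),0
    i=1+np.argmax(st[1:,4]); return ce[i]+[x-w,y-w],st[i,4]
T={"large":((304,199),(306,265),.076,14),"broad":((238,192),(371,330),.056,9),"med":((309,274),(361,219),.066,6),"slim":((177,247),(491,325),.056,5),"eye":((232,289),(450,258),.057,12),
"wslim":((456,264),(230,182),.01,12),"wmed":((419,259),(252,200),.01,13),"wbroad":((460,228),(195,198),.01,16),"wlarge":((423,222),(216,217),.01,20)}
for k,(a,b,z,w) in T.items():
    (pa,na),(pb,nb)=cent("top",a,w),cent("scene",b,w)
    o1,d1=ray("top",pa); o2,d2=ray("scene",pb)
    s=np.linalg.lstsq(np.c_[d1,-d2],o2-o1,rcond=None)[0]; X=(o1+d1*s[0]+o2+d2*s[1])/2
    print(k,pa.round(1),na,pb.round(1),nb,"top",plane("top",pa,z).round(4),"scene",plane("scene",pb,z).round(4),"tri",X.round(4))
print("adapt",plane("top",(267.3,244.3),.056),plane("scene",(285+337/3.5,205+220/3.5),.056))
E
```

```text
large [304.2 199.5] 199 [305.2 265. ] 271 top [0.6168 0.0472] scene [0.6157 0.0469] tri [0.6165 0.0473 0.0768]
broad [237.5 191.4] 51 [370.2 330.4] 92 top [0.6389 0.1849] scene [0.6378 0.1848] tri [0.6385 0.1849 0.0568]
med [309. 274.] 9 [361.6 219.2] 5 top [0.4688 0.0372] scene [0.4668 0.0381] tri [0.4682 0.038  0.0669]
slim [176.7 246.7] 3 [491. 325.] 7 top [0.5244 0.3044] scene [0.5233 0.3051] tri [0.5241 0.3047 0.0565]
eye [231.9 288.6] 165 [450.  257.6] 112 top [0.4406 0.1899] scene [0.4436 0.1933] tri [0.4404 0.1913 0.0534]
wslim [454.9 264.3] 165 [229.8 182.5] 70 top [ 0.4932 -0.2686] scene [ 0.4889 -0.2718] tri [ 0.4926 -0.2672  0.0142]
wmed [417.9 258.4] 282 [252.1 201.1] 156 top [ 0.5059 -0.1906] scene [ 0.5024 -0.1935] tri [ 0.5055 -0.1898  0.0136]
wbroad [459.1 227.9] 428 [194.8 198.1] 266 top [ 0.5712 -0.2816] scene [ 0.5673 -0.2849] tri [ 0.5704 -0.2803  0.014 ]
wlarge [422.6 222. ] 667 [216.5 218.2] 496 top [ 0.584  -0.2036] scene [ 0.5807 -0.206 ] tri [ 0.5832 -0.2026  0.0134]
adapt [0.52924057 0.12156101] [0.53016955 0.1250243 ]
```

```bash
cat >> h.py <<'E'
def to(x,y,z,yaw=35.7):
    s=bot.observe(); p=s["ee_pos"]; w=np.radians(s["eef_rot"][2]); d=np.array([x,y,z])-p
    c,n=np.cos(w),np.sin(w)
    print("pos",p.round(4),"rot",s["eef_rot"].round(2),"F",s["wrist_force"].round(1),"w",round(s["grip_width"],3),"g",round(s["gripper_force"],1),"t",round(s["time"],2))
    print("units x %.3f y %.3f z %.3f turn %.3f"%(10*(d[0]*c+d[1]*n),10*(d[0]*n-d[1]*c),-10*d[2],(s["eef_rot"][2]-yaw)/180))
E
```

>>> arm_command:
  moves:
    - [[0.4,0,0,0,-0.054],[0.4,0,0,0,-0.054],[0.4,0.43,-0.245,0,0],[0.4,0.43,-0.245,0,0],[0.4,0.43,-0.245,0,0],[0.4,0.43,-0.245,0,0],[0.4,0.43,-0.245,0,0],[0.4,0.43,-0.245,0,0],[0.4,0.43,-0.245,0,0],[0.4,0.43,-0.245,0,0],[0.4,0.43,-0.245,0,0],[0.4,0.43,-0.245,0,0]]

```text
time: 1.6
ee_pos: [0.3816, -0.1486, 0.2051]
eef_rot: [180.0, -0.0, 35.7]
wrist_force: [0.5, -0.3, 0.7]
grip_width: 0.701
gripper_force: 0.0
```

```bash
python3 -c "
from h import *
to(.4677,.038,.12)"
```

```text
pos [ 0.3816 -0.1486  0.2051] rot [180.    -0.    35.69] F [ 0.5 -0.3  0.7] w 0.701 g 0.0 t 1.6
units x 1.788 y -1.013 z 0.851 turn -0.000
```

>>> arm_command:
  moves:
    - [[0.4,0.44,-0.25,0,0],[0.4,0.44,-0.25,0,0],[0.4,0.44,-0.25,0,0],[0.4,0.44,-0.25,0.2,0],[0.4,0,0,0.35,0],[0.4,0,0,0.3,0],[0.4,0,0,0,0],[0.4,0,0,0,0]]

```text
time: 2.6
ee_pos: [0.4663, 0.0337, 0.1209]
eef_rot: [180.0, -0.0, 35.7]
wrist_force: [0.1, -0.0, 0.4]
grip_width: 0.697
gripper_force: 0.0
```

```bash
python3 -c "
from h import *
to(.4677,.038,.014)
cv2.imwrite('pics/s1.png',cv2.resize(imaging.snapshot('scene')[130:310,280:520],None,fx=3,fy=3))"
```

```text
pos [0.4663 0.0337 0.1209] rot [ 1.7998e+02 -3.0000e-02  3.5690e+01] F [ 0.1 -0.   0.4] w 0.697 g 0.0 t 2.6
units x 0.036 y -0.027 z 1.069 turn -0.000
```

View pics/s1.png

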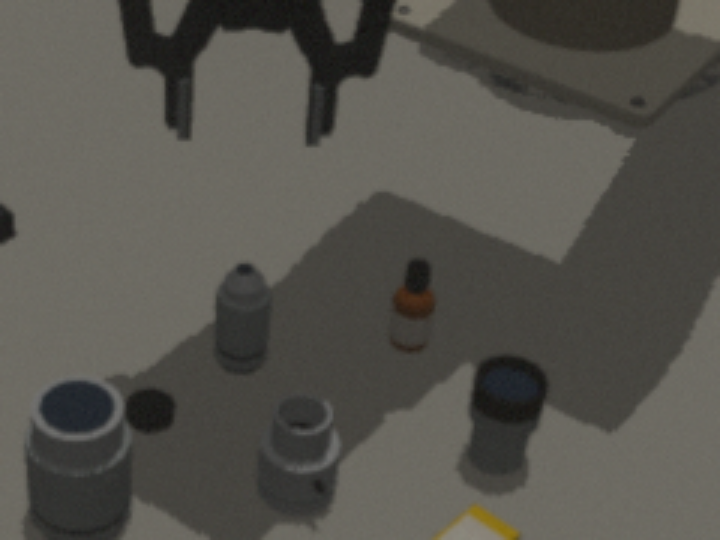

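The open fingers straddle the medium objective at crop (244,315), with their midpoint at x≈248. I'll descend and grip.

>>> arm_command:
  moves:
    - [[0.4,0.036,-0.027,0.2,0],[0.4,0,0,0.3,0],[0.4,0,0,0.3,0],[0.4,0,0,0.2,0],[0.4,0,0,0.07,0],[0.4,0,0,0,0],[-1,0,0,0,0],[-1,0,0,0,0],[-1,0,0,0,0],[-1,0,0,0,0],[-1,0,0,0,0],[-1,0,0,0,0]]

```text
time: 4.15
ee_pos: [0.4681, 0.0382, 0.0143]
eef_rot: [179.9, -0.1, 35.7]
wrist_force: [-0.6, -1.2, 8.2]
grip_width: 0.33
gripper_force: 58.5
```

```bash
python3 -c "
from h import *
to(.5054,-.1898,.2)"
```

```text
pos [0.4681 0.0382 0.0143] rot [ 1.7993e+02 -1.0000e-01  3.5710e+01] F [-0.6 -1.2  8.2] w 0.33 g 58.5 t 4.15
units x -1.028 y 2.069 z -1.857 turn 0.000
```

>>> arm_command:
  moves:
    - [[-1,0,0,-0.2,0],[-1,0,0,-0.4,0],[-1,0,0,-0.4,0],[-1,0,0,-0.2,0],[-1,-0.2,0.4,0,0],[-1,-0.2,0.4,0,0],[-1,-0.2,0.42,0,0],[-1,-0.22,0.42,0,0],[-1,-0.2,0.42,0,0],[-1,0,0,0,0],[-1,0,0,0,0],[-1,0,0,0,0]]

```text
time: 5.65
ee_pos: [0.5041, -0.1876, 0.1331]
eef_rot: [-180.0, 0.0, 35.8]
wrist_force: [0.2, 0.5, -1.3]
grip_width: 0.325
gripper_force: 59.9
```

```bash
python3 -c "
from h import *
to(.5054,-.1898,.0255)
cv2.imwrite('pics/s2.png',cv2.resize(imaging.snapshot('scene')[60:280,140:360],None,fx=2.7,fy=2.7))"
```

```text
pos [ 0.5041 -0.1876  0.1331] rot [-1.7997e+02  1.0000e-02  3.5760e+01] F [ 0.2  0.5 -1.3] w 0.325 g 59.9 t 5.65
units x -0.003 y 0.025 z 1.076 turn 0.000
```

View pics/s2.png

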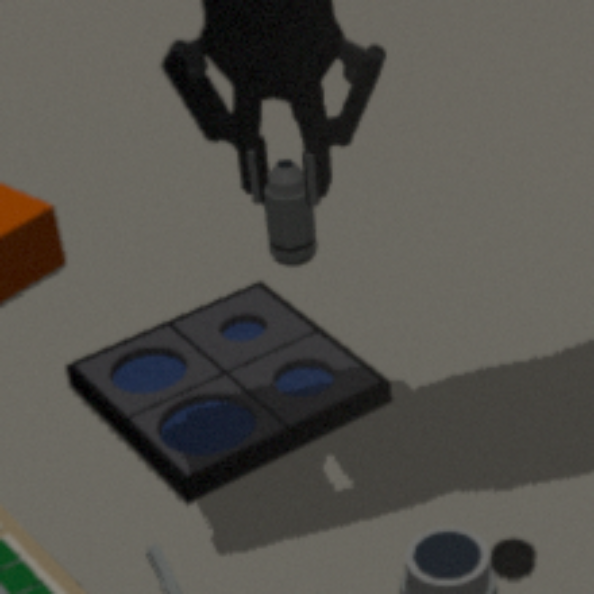

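The medium objective is held upright with its lens at crop (286,163), above its well at (303,378). I'll lower it.

>>> arm_command:
  moves:
    - [[-1,0,0.025,0.2,0],[-1,0,0,0.35,0],[-1,0,0,0.3,0],[-1,0,0,0.12,0],[-1,0,0,0.06,0],[-1,0,0,0.03,0],[-1,0,0,0,0],[-1,0,0,0,0]]

```text
time: 6.7
ee_pos: [0.5065, -0.1909, 0.0278]
eef_rot: [179.9, -0.0, 35.7]
wrist_force: [-0.5, -0.2, -2.4]
grip_width: 0.325
gripper_force: 59.9
```

```bash
python3 -c "
from h import *
to(.5054,-.1898,.0248)
im=imaging.snapshot('top')
cv2.imwrite('pics/s3.png',cv2.resize(np.hstack([im[180:310,370:510],imaging.snapshot('scene')[120:250,150:290]]),None,fx=2.8,fy=2.8))"
```

```text
pos [ 0.5065 -0.1909  0.0278] rot [ 1.7994e+02 -4.0000e-02  3.5700e+01] F [-0.5 -0.2 -2.4] w 0.325 g 59.9 t 6.7
units x -0.002 y -0.016 z 0.030 turn -0.000
```

View pics/s3.png

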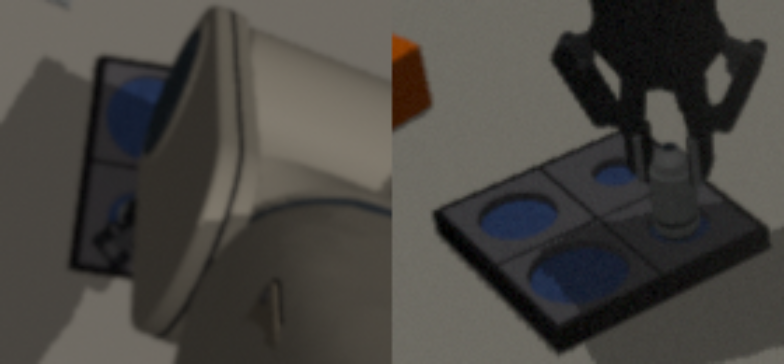

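The medium sits inside its well at crop (678,230), about 3 mm above the floor. I'll lower gently and release.

>>> arm_command:
  moves:
    - [[-1,0,-0.01,0.015,0],[-1,0,0,0.01,0],[-1,0,0,0.005,0],[-1,0,0,0,0],[-1,0,0,0,0]]

```text
time: 7.42
ee_pos: [0.5054, -0.1899, 0.0244]
eef_rot: [180.0, -0.0, 35.7]
wrist_force: [-1.3, 0.5, 4.7]
grip_width: 0.33
gripper_force: 60.6
```

>>> arm_command:
  moves:
    - [[0.1,0,0,0,0],[0.3,0,0,0,0],[0.4,0,0,0,0],[0.4,0,0,0,0],[0.4,0,0,-0.1,0],[0.4,0,0,-0.3,0],[0.4,0,0,-0.4,0],[0.4,0,0,-0.4,0],[0.4,0,0,-0.3,0],[0.4,0,0,0,0]]

```text
time: 8.68
ee_pos: [0.5072, -0.1906, 0.1773]
eef_rot: [179.7, -0.2, 35.7]
wrist_force: [0.6, 0.8, -0.4]
grip_width: 0.7
gripper_force: 0.0
```

```bash
python3 -c "
from h import *
to(.524,.3047,.17)"
```

```text
pos [ 0.5072 -0.1906  0.1773] rot [179.71  -0.18  35.7 ] F [ 0.6  0.8 -0.4] w 0.7 g 0.0 t 8.68
units x 3.027 y -3.924 z 0.073 turn 0.000
```

>>> arm_command:
  moves:
    - [[0.4,0.33,-0.43,0,0],[0.4,0.33,-0.43,0,0],[0.4,0.33,-0.43,0,0],[0.4,0.33,-0.43,0,0],[0.4,0.33,-0.43,0,0],[0.4,0.33,-0.43,0,0],[0.4,0.33,-0.43,0,0],[0.4,0.33,-0.43,0,0],[0.4,0.38,-0.48,0,0],[0.4,0,0,0.4,0],[0.4,0,0,0.3,0],[0.4,0,0,0,0]]

```text
time: 10.18
ee_pos: [0.5194, 0.3035, 0.101]
eef_rot: [-180.0, 0.4, 35.7]
wrist_force: [-0.1, -0.1, 0.4]
grip_width: 0.698
gripper_force: 0.0
```

```bash
python3 -c "
from h import *
to(.524,.3047,.014)"
```

```text
pos [0.5194 0.3035 0.101 ] rot [-179.95    0.39   35.72] F [-0.1 -0.1  0.4] w 0.698 g 0.0 t 10.18
units x 0.045 y 0.017 z 0.870 turn 0.000
```

Settle first, then check again before the slim grasp.

>>> arm_command:
  moves:
    - [[0.2,0,0,0.1,0],[0.2,0,0,0,0],[0.2,0,0,0,0],[0.2,0,0,0,0]]

```text
time: 10.68
ee_pos: [0.5224, 0.3048, 0.0949]
eef_rot: [180.0, -0.1, 35.7]
wrist_force: [-0.0, -0.5, 0.3]
grip_width: 0.599
gripper_force: 0.0
```

```bash
python3 -c "
from h import *
to(.524,.3047,.014)"
```

```text
pos [0.5224 0.3048 0.0949] rot [ 1.7999e+02 -7.0000e-02  3.5690e+01] F [-0.  -0.5  0.3] w 0.599 g 0.0 t 10.68
units x 0.013 y 0.010 z 0.809 turn -0.000
```

>>> arm_command:
  moves:
    - [[0.2,0.013,0.01,0.2,0],[0.2,0,0,0.3,0],[0.2,0,0,0.2,0],[0.2,0,0,0.1,0],[0.2,0,0,0,0],[0.2,0,0,0,0],[-1,0,0,0,0],[-1,0,0,0,0],[-1,0,0,0,0],[-1,0,0,0,0],[-1,0,0,0,0]]

```text
time: 12.05
ee_pos: [0.5242, 0.3049, 0.0152]
eef_rot: [180.0, -0.1, 35.7]
wrist_force: [-0.4, -0.5, 5.2]
grip_width: 0.206
gripper_force: 58.5
```

```bash
python3 -c "
from h import *
to(.4926,-.2676,.2)
cv2.imwrite('pics/s4.png',cv2.resize(imaging.snapshot('scene')[180:380,370:570],None,fx=2.5,fy=2.5))"
```

```text
pos [0.5242 0.3049 0.0152] rot [ 1.7999e+02 -9.0000e-02  3.5700e+01] F [-0.4 -0.5  5.2] w 0.206 g 58.5 t 12.05
units x -3.597 y 4.465 z -1.848 turn 0.000
```

View pics/s4.png

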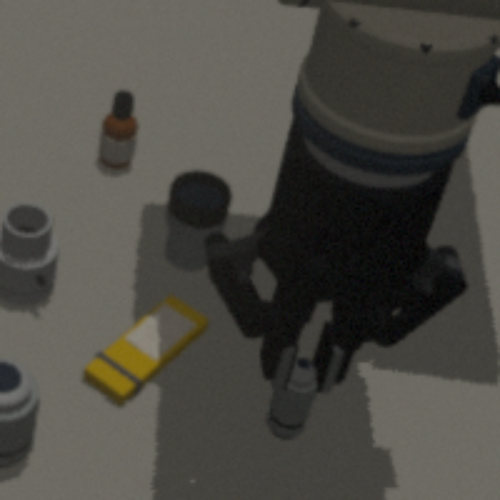

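The slim is held upright at crop (293,395). I'll lift it and carry it to its well.

>>> arm_command:
  moves:
    - [[-1,0,0,-0.2,0],[-1,0,0,-0.4,0],[-1,0,0,-0.4,0],[-1,0,0,-0.4,0],[-1,0,0,-0.2,0],[-1,-0.33,0.41,0,0],[-1,-0.33,0.41,0,0],[-1,-0.33,0.41,0,0],[-1,-0.33,0.41,0,0],[-1,-0.33,0.41,0,0],[-1,-0.33,0.41,0,0],[-1,-0.33,0.41,0,0]]

```text
time: 13.6
ee_pos: [0.5033, -0.0649, 0.1755]
eef_rot: [179.9, -0.1, 35.7]
wrist_force: [1.4, -1.0, -0.3]
grip_width: 0.203
gripper_force: 58.7
```

>>> arm_command:
  moves:
    - [[-1,-0.33,0.41,0,0],[-1,-0.33,0.41,0,0],[-1,-0.33,0.41,0,0],[-1,-0.32,0.38,0,0],[-1,0,0,0.3,0],[-1,0,0,0.4,0],[-1,0,0,0,0],[-1,0,0,0,0],[-1,0,0,0,0]]

```text
time: 14.72
ee_pos: [0.4922, -0.2709, 0.1061]
eef_rot: [179.8, -0.1, 35.7]
wrist_force: [-0.2, 0.5, -1.2]
grip_width: 0.204
gripper_force: 58.8
```

```bash
python3 -c "
from h import *
to(.4926,-.2676,.025)"
```

```text
pos [ 0.4922 -0.2709  0.1061] rot [ 1.7983e+02 -7.0000e-02  3.5730e+01] F [-0.2  0.5 -1.2] w 0.204 g 58.8 t 14.72
units x 0.022 y -0.025 z 0.811 turn 0.000
```

>>> arm_command:
  moves:
    - [[-1,0.015,-0.02,0.2,0],[-1,0,0,0.3,0],[-1,0,0,0.15,0],[-1,0,0,0.05,0],[-1,0,0,0,0],[-1,0,0,0,0],[-1,0,0,0,0]]

```text
time: 15.6
ee_pos: [0.4915, -0.2682, 0.0348]
eef_rot: [179.9, -0.0, 35.7]
wrist_force: [-0.4, -0.2, -1.2]
grip_width: 0.199
gripper_force: 58.8
```

```bash
python3 -c "
from h import *
to(.4926,-.2676,.025)"
```

```text
pos [ 0.4915 -0.2682  0.0348] rot [ 1.7994e+02 -3.0000e-02  3.5700e+01] F [-0.4 -0.2 -1.2] w 0.199 g 58.8 t 15.6
units x 0.013 y 0.001 z 0.098 turn 0.000
```

>>> arm_command:
  moves:
    - [[-1,0.01,0,0.04,0],[-1,0,0,0.03,0],[-1,0,0,0.02,0],[-1,0,0,0.01,0],[-1,0,0,0,0],[-1,0,0,0,0],[-1,0,0,0,0]]

```text
time: 16.48
ee_pos: [0.4921, -0.2674, 0.0251]
eef_rot: [180.0, -0.0, 35.7]
wrist_force: [-3.4, 2.2, 12.0]
grip_width: 0.204
gripper_force: 60.6
```

>>> arm_command:
  moves:
    - [[-0.3,0,0,0,0],[0,0,0,0,0],[0.2,0,0,0,0],[0.2,0,0,0,0],[0.2,0,0,-0.1,0],[0.2,0,0,-0.3,0],[0.2,0,0,-0.4,0],[0.3,0,0,-0.4,0],[0.6,0,0,-0.4,0],[0.7,0,0,0,0],[0.7,0,0,0,0]]

```text
time: 17.85
ee_pos: [0.4915, -0.2672, 0.1841]
eef_rot: [-180.0, 0.0, 35.7]
wrist_force: [-0.2, 0.5, -0.7]
grip_width: 0.849
gripper_force: 0.0
```

```bash
python3 -c "
from h import *
to(.6383,.185,.18)
cv2.imwrite('pics/s5.png',cv2.resize(imaging.snapshot('scene')[120:250,150:290],None,fx=4,fy=4))"
```

```text
pos [ 0.4915 -0.2672  0.1841] rot [-179.99    0.     35.7 ] F [-0.2  0.5 -0.7] w 0.849 g 0.0 t 17.85
units x 3.831 y -2.815 z 0.041 turn -0.000
```

View pics/s5.png

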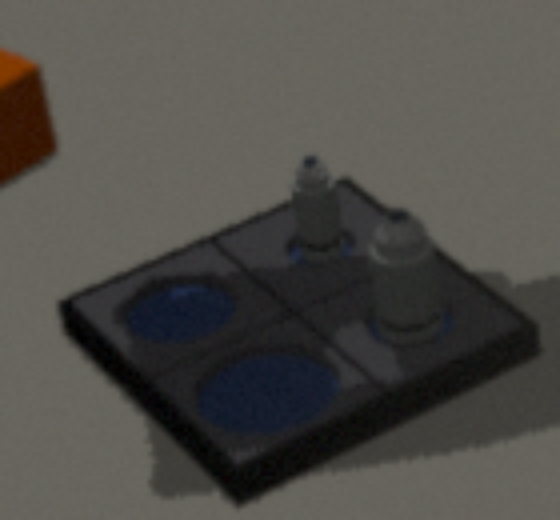

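Slim at crop (318,215) and medium (408,280) both stand upright in their wells. Broad is next.

>>> arm_command:
  moves:
    - [[0.7,0.42,-0.31,0,0],[0.7,0.42,-0.31,0,0],[0.7,0.42,-0.31,0,0],[0.7,0.42,-0.31,0,0],[0.7,0.42,-0.31,0,0],[0.7,0.42,-0.31,0,0],[0.7,0.42,-0.31,0,0],[0.7,0.42,-0.31,0,0],[0.7,0.46,-0.33,0.2,0],[0.7,0,0,0.4,0],[0.7,0,0,0.2,0],[0.7,0,0,0,0]]

```text
time: 19.4
ee_pos: [0.6362, 0.1827, 0.1015]
eef_rot: [-179.9, 0.3, 35.7]
wrist_force: [0.1, -0.2, 0.8]
grip_width: 0.849
gripper_force: 0.0
```

>>> arm_command:
  moves:
    - [[0.7,0,0,0,0],[0.7,0,0,0,0],[0.7,0,0,0,0]]

```text
time: 19.77
ee_pos: [0.6388, 0.1836, 0.1054]
eef_rot: [180.0, -0.1, 35.7]
wrist_force: [-0.5, -0.5, 0.4]
grip_width: 0.853
gripper_force: 0.0
```

```bash
python3 -c "
from h import *
to(.6383,.185,.014)"
```

```text
pos [0.6388 0.1836 0.1054] rot [ 1.7996e+02 -1.0000e-01  3.5670e+01] F [-0.5 -0.5  0.4] w 0.853 g 0.0 t 19.77
units x 0.004 y -0.014 z 0.914 turn -0.000
```

>>> arm_command:
  moves:
    - [[0.7,0,-0.014,0.2,0],[0.7,0,0,0.3,0],[0.7,0,0,0.25,0],[0.7,0,0,0.12,0],[0.7,0,0,0.04,0],[0.7,0,0,0,0],[0.7,0,0,0,0],[-1,0,0,0,0],[-1,0,0,0,0],[-1,0,0,0,0],[-1,0,0,0,0],[-1,0,0,0,0]]

```text
time: 21.28
ee_pos: [0.6378, 0.1849, 0.0142]
eef_rot: [180.0, -0.1, 35.7]
wrist_force: [-1.7, -1.2, 6.4]
grip_width: 0.45
gripper_force: 59.5
```

```bash
python3 -c "
from h import *
to(.5705,-.2805,.18)"
```

```text
pos [0.6378 0.1849 0.0142] rot [ 1.7998e+02 -6.0000e-02  3.5700e+01] F [-1.7 -1.2  6.4] w 0.45 g 59.5 t 21.27
units x -3.263 y 3.387 z -1.658 turn 0.000
```

>>> arm_command:
  moves:
    - [[-1,0,0,-0.2,0],[-1,0,0,-0.4,0],[-1,0,0,-0.4,0],[-1,0,0,-0.4,0],[-1,0,0,-0.2,0],[-1,-0.36,0.375,0,0],[-1,-0.36,0.375,0,0],[-1,-0.36,0.375,0,0],[-1,-0.36,0.375,0,0],[-1,-0.36,0.375,0,0],[-1,-0.36,0.375,0,0],[-1,-0.36,0.375,0,0]]

```text
time: 22.78
ee_pos: [0.5848, -0.1768, 0.1727]
eef_rot: [-179.9, 0.0, 35.7]
wrist_force: [2.2, 0.2, -3.3]
grip_width: 0.443
gripper_force: 61.1
```

>>> arm_command:
  moves:
    - [[-1,-0.36,0.375,0,0],[-1,-0.36,0.375,0,0],[-1,0,0,0.2,0],[-1,0,0,0.4,0],[-1,0,0,0.1,0],[-1,0,0,0,0],[-1,0,0,0,0],[-1,0,0,0,0],[-1,0,0,0,0]]

```text
time: 23.9
ee_pos: [0.5716, -0.2784, 0.104]
eef_rot: [179.9, -0.0, 35.7]
wrist_force: [0.3, 0.3, -3.4]
grip_width: 0.441
gripper_force: 61.3
```

```bash
python3 -c "
from h import *
to(.5705,-.2805,.0243)"
```

```text
pos [ 0.5716 -0.2784  0.104 ] rot [ 1.7993e+02 -4.0000e-02  3.5710e+01] F [ 0.3  0.3 -3.4] w 0.441 g 61.3 t 23.9
units x -0.021 y 0.010 z 0.797 turn 0.000
```

>>> arm_command:
  moves:
    - [[-1,-0.021,0.01,0.2,0],[-1,0,0,0.3,0],[-1,0,0,0.15,0],[-1,0,0,0.05,0],[-1,0,0,0,0],[-1,0,0,0,0],[-1,0,0,0,0]]

```text
time: 24.78
ee_pos: [0.5706, -0.2806, 0.034]
eef_rot: [179.9, -0.0, 35.7]
wrist_force: [-0.3, 0.4, -3.2]
grip_width: 0.443
gripper_force: 61.4
```

```bash
python3 -c "
from h import *
to(.5705,-.2805,.0243)"
```

```text
pos [ 0.5706 -0.2806  0.034 ] rot [ 1.7992e+02 -4.0000e-02  3.5710e+01] F [-0.3  0.4 -3.2] w 0.443 g 61.4 t 24.77
units x -0.000 y -0.001 z 0.097 turn 0.000
```

>>> arm_command:
  moves:
    - [[-1,0,0,0.04,0],[-1,0,0,0.03,0],[-1,0,0,0.015,0],[-1,0,0,0.01,0],[-1,0,0,0,0],[-1,0,0,0,0],[-1,0,0,0,0]]

```text
time: 25.65
ee_pos: [0.57, -0.2803, 0.0242]
eef_rot: [-180.0, 0.0, 35.7]
wrist_force: [-1.6, 1.2, 5.4]
grip_width: 0.448
gripper_force: 62.6
```

>>> arm_command:
  moves:
    - [[0.2,0,0,0,0],[0.45,0,0,0,0],[0.6,0,0,0,0],[0.6,0,0,0,0],[0.6,0,0,-0.1,0],[0.6,0,0,-0.3,0],[0.6,0,0,-0.4,0],[0.6,0,0,-0.4,0],[1,0,0,-0.4,0],[1,0,0,0,0],[1,0,0,0,0]]

```text
time: 27.02
ee_pos: [0.5697, -0.2801, 0.1838]
eef_rot: [180.0, -0.0, 35.7]
wrist_force: [-0.9, 0.1, -0.6]
grip_width: 0.997
gripper_force: 0.0
```

```bash
python3 -c "
from h import *
to(.616,.0472,.18)"
```

```text
pos [ 0.5697 -0.2801  0.1838] rot [180.   -0.   35.7] F [-0.9  0.1 -0.6] w 0.997 g 0.0 t 27.02
units x 2.286 y -2.388 z 0.038 turn 0.000
```

>>> arm_command:
  moves:
    - [[1,0.38,-0.4,0,0],[1,0.38,-0.4,0,0],[1,0.38,-0.4,0,0],[1,0.38,-0.4,0,0],[1,0.38,-0.4,0,0],[1,0.386,-0.388,0,0],[1,0,0,0.3,0],[1,0,0,0.2,0],[1,0,0,0,0],[1,0,0,0,0],[1,0,0,0,0],[1,0,0,0,0]]

```text
time: 28.52
ee_pos: [0.6168, 0.0467, 0.1345]
eef_rot: [180.0, -0.1, 35.7]
wrist_force: [0.3, 0.0, 1.2]
grip_width: 1.003
gripper_force: 0.0
```

```bash
python3 -c "
from h import *
to(.616,.0472,.014)
a=imaging.snapshot('scene')
cv2.imwrite('pics/s6.png',cv2.resize(a[110:360,150:470],None,fx=2.4,fy=2.4))"
```

```text
pos [0.6168 0.0467 0.1345] rot [ 1.7996e+02 -7.0000e-02  3.5670e+01] F [0.3 0.  1.2] w 1.003 g 0.0 t 28.52
units x -0.003 y -0.009 z 1.205 turn -0.000
```

View pics/s6.png

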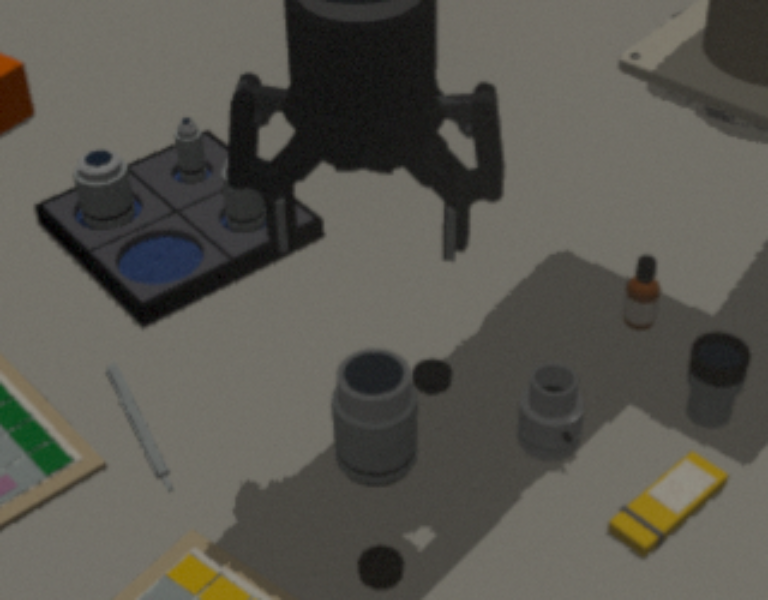

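The fingers straddle the large objective at crop (375,415) with its cap disc (432,375) clear of their path. Broad at crop (104,190) stands in its well. I'll descend.

>>> arm_command:
  moves:
    - [[1,-0.003,-0.009,0.2,0],[1,0,0,0.35,0],[1,0,0,0.35,0],[1,0,0,0.2,0],[1,0,0,0.1,0],[1,0,0,0,0],[1,0,0,0,0],[-1,0,0,0,0],[-1,0,0,0,0],[-1,0,0,0,0],[-1,0,0,0,0],[-1,0,0,0,0]]

```text
time: 30.08
ee_pos: [0.6162, 0.0475, 0.0149]
eef_rot: [180.0, -0.1, 35.7]
wrist_force: [-0.9, -0.8, 8.5]
grip_width: 0.604
gripper_force: 61.3
```

```bash
python3 -c "
from h import *
to(.5835,-.2027,.18)"
```

```text
pos [0.6162 0.0475 0.0149] rot [ 1.7995e+02 -7.0000e-02  3.5700e+01] F [-0.9 -0.8  8.5] w 0.604 g 61.3 t 30.07
units x -1.726 y 1.841 z -1.651 turn 0.000
```

>>> arm_command:
  moves:
    - [[-1,0,0,-0.2,0],[-1,0,0,-0.4,0],[-1,0,0,-0.4,0],[-1,0,0,-0.3,0],[-1,-0.2,0.2,0,0],[-1,-0.38,0.41,0,0],[-1,-0.38,0.41,0,0],[-1,-0.38,0.41,0,0],[-1,-0.386,0.411,0,0],[-1,0,0,0,0],[-1,0,0,0,0],[-1,0,0,0,0]]

```text
time: 31.58
ee_pos: [0.5828, -0.2013, 0.1437]
eef_rot: [-180.0, 0.0, 35.8]
wrist_force: [-0.2, -0.4, -5.4]
grip_width: 0.601
gripper_force: 65.0
```

```bash
python3 -c "
from h import *
to(.5835,-.2027,.025)"
```

```text
pos [ 0.5828 -0.2013  0.1437] rot [-179.97    0.     35.78] F [-0.2 -0.4 -5.4] w 0.601 g 65.0 t 31.57
units x -0.002 y 0.016 z 1.187 turn 0.000
```

>>> arm_command:
  moves:
    - [[-1,0,0.01,0.2,0],[-1,0,0,0.35,0],[-1,0,0,0.3,0],[-1,0,0,0.18,0],[-1,0,0,0.07,0],[-1,0,0,0,0],[-1,0,0,0,0],[-1,0,0,0,0],[-1,0,0,0,0]]

```text
time: 32.7
ee_pos: [0.5838, -0.2037, 0.0343]
eef_rot: [179.9, -0.0, 35.7]
wrist_force: [-0.2, -0.2, -5.5]
grip_width: 0.603
gripper_force: 65.0
```

```bash
python3 -c "
from h import *
to(.5835,-.2027,.025)"
```

```text
pos [ 0.5838 -0.2037  0.0343] rot [ 1.7994e+02 -4.0000e-02  3.5690e+01] F [-0.2 -0.2 -5.5] w 0.603 g 65.0 t 32.7
units x 0.004 y -0.009 z 0.093 turn -0.000
```

>>> arm_command:
  moves:
    - [[-1,0,-0.008,0.04,0],[-1,0,0,0.03,0],[-1,0,0,0.015,0],[-1,0,0,0.007,0],[-1,0,0,0,0],[-1,0,0,0,0],[-1,0,0,0,0]]

```text
time: 33.58
ee_pos: [0.5827, -0.2028, 0.025]
eef_rot: [-180.0, 0.0, 35.7]
wrist_force: [-3.5, 1.2, 6.3]
grip_width: 0.604
gripper_force: 66.1
```

>>> arm_command:
  moves:
    - [[0.5,0,0,0,0],[0.7,0,0,0,0],[0.85,0,0,0,0],[0.85,0,0,0,0],[0.85,0,0,-0.1,0],[0.85,0,0,-0.3,0],[0.85,0,0,-0.4,0],[0.85,0,0,-0.4,0],[0.85,0,0,-0.4,0],[0.85,0,0,-0.4,0],[0.85,0,0,0,0],[0.85,0,0,0,0]]

```text
time: 35.08
ee_pos: [0.5826, -0.2027, 0.2245]
eef_rot: [-180.0, -0.0, 35.7]
wrist_force: [-0.5, -0.1, -0.6]
grip_width: 0.925
gripper_force: 0.0
```

```bash
python3 -c "
from h import *
to(.5835,-.2027,.025)
a=imaging.snapshot('scene')
cv2.imwrite('pics/s7.png',cv2.resize(a[110:360,150:470],None,fx=2.4,fy=2.4))"
```

```text
pos [ 0.5826 -0.2027  0.2245] rot [-180.    -0.    35.7] F [-0.5 -0.1 -0.6] w 0.925 g 0.0 t 35.08
units x 0.008 y 0.006 z 1.995 turn 0.000
```

View pics/s7.png

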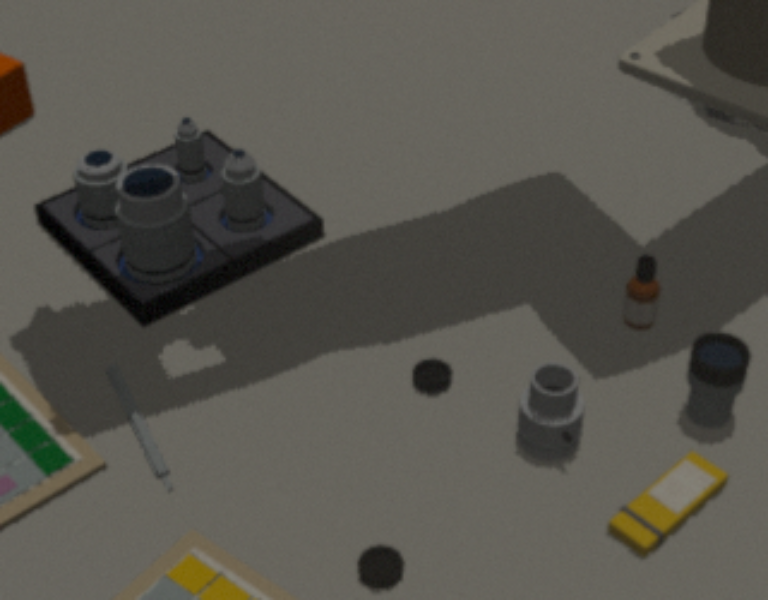

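All four stand upright in their wells: large (150,215), broad (100,185), slim (190,145), medium (243,190). The eyepiece and adapter are where they were. Handing in.

```bash
python3 -c "
from rig import bot
print(bot.close_job())"
```

```text
the job is handed in; nothing more can be done
None
```

I put all four objectives in their wells, upright and nose up, and handed the job in at about 35 s of the 99 s allowed. In the last camera view the eyepiece and camera adapter stood where they were; no verdict came back.

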